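Seat the cordless probe in the leaning heater well

ROBOT

A 7-joint arm with a two-finger parallel gripper is mounted at the origin on a cart in front of the work surface, level with it; the furniture and walls round the work are solid. World frame = base frame: x ahead of the robot, y to its left, z up, the work surface at z = 0. Lengths are in m, angles in rad, forces in N, time in s.
With the tool pointing down it reaches from about 0.425 to 0.975 m from the base axis. Payload 16.7 kg.
Tool frame: the origin (TCP) lies between the finger pads; the fingertips stand 14 mm ahead of it and the grasp point (between the pads) lies 5 mm behind it (env.finger_overhang is the distance from the TCP to the fingertips, in m); z points along the fingers, y is the line along which they close (so a half turn about z gives the same grasp; the last joint's range is limited). The gripper opens to 85 mm and grips with 20 to 120 N. Pads are 22 mm wide; open, the fingers measure 114 mm over their backs; the gripper's body (76 mm by 85 mm) begins 54 mm behind the grasp point. The pads swing forward as they close: fully open they stand 13 mm farther back than shut.
Start: joints at [0.958, 0.426, 0.074, 1.606, -0.034, 1.111, -0.067], TCP at [0.302, -0.604, 0.245] pointing down, gripper open.
Joint ranges: [-2.85, 2.85], [-0.5, 2.14], [-1.23, 1.37], [0.21, 2.46], [-1.02, 4.16], [0.16, 2.05], [-2.73, 2.73]. Speed limits (rad/s): [1.89, 1.89, 2.39, 2.39, 3.01, 3.01, 3.01].

INTERFACE

Orientations are given as [roll, pitch, yaw] about the fixed x, y, z axes, in that order (R = Rz(yaw) Ry(pitch) Rx(roll)).
In Python, from bench import env gives the robot as it stands.
- The arm moves only by the tool inch_along, called after "Request:" as name(argument=value, ...) on one line, values as JSON. Schema: {"type":"object","properties":{"steps":{"type":"array","items":{"type":"array","items":{"type":"number"},"minItems":7,"maxItems":7},"minItems":1,"maxItems":12},"only":{"type":"string"},"quiet":{"type":"boolean"},"lines":{"type":"string"}},"required":["steps"],"additionalProperties":false}. steps is a list of rows, 1 to 12 of them, each of 7 numbers: the finger opening in m, then dx, dy, dz in shares of the most that a row can go, 1 being 62.5 mm, then a rotation vector rx, ry, rz in a scale on which 1.0 is 90 degrees; each row shifts and turns the commanded pose from where the row before left it, along the tool's axes as they then stand; what a row does not reach is not made up. A row lasts 1/8 s, in which the tool goes at most 0.0625 m and 0.188 rad, less where a joint would pass 70% of its speed; a pose out of reach is approached as far as the arm can. The fingers move at their own pace and stop on an object; the grip force is fixed at half the most. Time passes only in rows, so rows that do not move let the fingers close. The tool returns the time, the measured TCP pose, the force, the opening and the grip force at its end. only (a regular expression) keeps the lines of the reply that match it, lines (a string "A,B") keeps lines A to B, and quiet returns only ok. Input that does not fit is refused with a message, and nothing moves.
- env.observe(): the state, without advancing time (a new reading comes with each control period).
- env.camera(name): name is "side" or "top"; returns a dict with "pixels" (420x560x3 uint8, blue, green, red), "z_map" (420x560 float32, m along the optical axis (not along the pixel's ray), 0 where there is no reading), "mtx" (3x3 intrinsics, pixels), "world_to_cam" (4x4, takes a point from world to camera coordinates). Camera axes: x right, y down, z forward; pixel columns grow to the right and rows downward; lengths in m; the calibration is good to about 2 mm. A picture is of the moment at which its call begins.
- env.sign_off(): hands the job in; it is judged then, once.
Trained networks look in a picture, given as the dict that the camera call returned (one of the last four; its "shot" number tells which), for a name from the list of things; names that differ only in an ending like _2 or _b are one class to them, and where a whole thing is asked for, a point or a joint stands for the part that bears it (a point fixed in the world has none). Each returns a list of dicts, best first, with "score" (0 to 1); they miss things now and then, are a little off and sometimes report something else, mostly with a low value. They report only what shows in the picture. A call takes as long as a camera call.
- env.search_frame(picture, name): "centre" ([column, row] in pixels, amid what is visible of it).
- env.cut_out(picture, name): "mask" (420x560 bool, what is visible of it) and "centre" ([column, row] in pixels, amid what is visible of it).
- env.mark_of(picture, name): "centre" ([column, row] in pixels: a listed point, or the origin of a listed thing).
The state is a dict: "time": time; "joints": joint angles; "joint_vel": joint speeds; "tau": joint torques, N m; "tool_pos": TCP position; "orientation": TCP orientation; "wrist_force": force on the tool from outside, world axes, zero at the start; "ft_torque": the same for the moment, N m; "width": finger opening in m; "gripper_force": force on a finger pad.
Only numpy, scipy, OpenCV 4.12 (cv2) and the standard library are available. Lean on these libraries where they do the work, as an engineer would, in place of code of your own. Each camera call takes 0.05 s, during which the arm holds its last target. There are 200 camera calls.

TASK

Take the cordless temperature probe out of its charging stand and push its rod down into the leaning well of the small heater until the orange collar sits flush on the metal plate, then let go. The metal plate with the well's mouth may have been slid to one side, so find the hole first; push through the stiff packing inside the well without ramming, and leave the pot, the plaster model and the jar alone.

Things in the scene. Friction and masses are not known exactly. Their poses are not given: they have to be found in the camera images.
- probe: loose cordless temperature probe, 140 mm long, about 90 g. Origin: centre of the underside of its round orange collar (26 mm wide, 5 mm thick); z along the probe towards the handle. Above the collar a black square handle 20 x 20 mm, z = 5 to 55 mm, flats facing x and y. It starts upright in the stand, collar on the stand's top
- probe_tip (a point): end of the probe's steel rod, 85 mm below the probe's origin; the rod is 8 mm thick with a tip tapering to 4.4 mm over its last 4 mm
- stand: fixed grey and black charging stand, foot 84 x 84 x 10 mm, column 44 x 44 mm up to z = 98 mm with an upright hole 11.5 mm wide. Origin at the centre of its underside, z up
- heater: fixed heater, grey base 170 x 120 mm and 26 mm high; a white housing, 86 mm wide, leans on it over to the heater's -x side; highest edge about 140 mm above the bench. Behind it, from about x = 0.70 on between y = 0.20 and 0.37, stands a fixed blue drawer cabinet. Origin at the centre of its underside, z up
- well: leaning well's frame, fixed on the heater. Origin in the upper face of the metal plate, 124 mm above the bench, where the mouth's centre is when the plate stands midway; z outward along the well (leans 0.50 rad from vertical towards the heater's -x), y level, across. The plate with the well can stand from -12 to +12 mm along y: different every time, not measured, visible
- bur_pot: white round pot of burs, 69 mm wide, 32 mm high, loose bystander; origin at the centre of its underside
- plaster_model: plaster dental model 66 x 74 x 32 mm, loose bystander; origin at the centre of its underside
- granule_jar: clear jar with grey granules, 70 mm wide, 92 mm high, loose bystander; origin at the centre of its underside
- plate_mid (a point): same point as the well's origin, midway of the plate's travel. The flat aluminium plate is 46 mm (well's x) by 64 mm (y), 10 mm thick, and carries the round hole, 11 mm wide, sharp-edged. It stays put against light touches and slides along y when pushed sideways with more than about 4 N
- well_depth (a point): point 85 mm below the well's origin along its axis, where the rod's tip ends (but for the plate's sideways shift) when the collar sits on the plate. Somewhere 60 to 70 mm below the mouth a stiff packing begins; it resists the rod with about 6 N and stays where it is pushed. The collar on the plate is the only firm stop
- lamp_low (a point): low end of the big black lamp arm that hangs over the bench, fixed: it fills x = 0.60 to 0.71, y = -0.43 to -0.30 from z = 0.25 upward; keep the arm well clear of it, passing on the robot's side
- microscope_top (a point): point over the fixed stereo microscope at the robot's right, level with its highest part; it fills about x = 0.20 to 0.45, y = -0.56 to -0.38 below this height. An arm that starts on the right beyond it should rise before swinging in to the work

How it is judged:
On the way, in this order (a step that is already met when the one before it is completed fails the run):
1. the probe is lifted clear of the stand (z of probe_tip in the frame of stand above 0.103 m), for 0.1 s.
2. the rod has entered the well by 20 mm (z of probe_tip in the frame of well below -0.02 m and x of probe_tip in the frame of well between -0.004 and 0.004 m and y of probe_tip in the frame of well between -0.016 and 0.016 m), for 0.1 s.
At the end, for the whole second after the job is handed in: The probe rests, released, in the well: its collar within 3 mm of the plate's face, its collar's centre within 4 mm of the well's x = 0 and 16 mm of y = 0, its axis within 0.08 rad of the well's (z of probe in the frame of well below 0.003 m and x of probe in the frame of well between -0.004 and 0.004 m and y of probe in the frame of well between -0.016 and 0.016 m and angle between the z axis of probe and the z axis of well, either way round below 0.08 rad and linear speed of probe below 0.01 m/s); the robot touches nothing.
It fails at once if the probe is rammed against the heater with more than 90 N (contact force between probe and heater above 90 N).
It fails at once if the pot, the plaster model or the jar is moved by more than 25 mm (distance of any of bur_pot, plaster_model, granule_jar from where it was at the start of the episode above 0.025 m).
It also fails if it takes over 72 s, if anything falls off the work surface, if the arm or the gripper's body presses on something with over 40 N, if the wrist force passes 120 N, or if a joint passes its speed limit or range.

## Working session

There is one attempt and no reset: what is moved stays moved. The work goes in short steps, Python scripts to look and compute and a tool call to move; the robot and the scene stay as the last step left them, time stands still between calls to the robot, and variables do not carry over. Pictures are saved under pics/ and viewed, at most 10 in all, crops included, and the job is handed in when it is done.

```bash
ls; mkdir -p pics
```

Create h.py:
```python
import numpy as np, cv2
from bench import env
from scipy.spatial.transform import Rotation as R
def pt(c,uv,z):
    K=c["mtx"];p=np.array([(uv[0]-K[0,2])/K[0,0]*z,(uv[1]-K[1,2])/K[1,1]*z,z,1])
    return (np.linalg.inv(c["world_to_cam"])@p)[:3]
def ray(c,uv):
    o=np.linalg.inv(c["world_to_cam"])[:3,3]; d=pt(c,uv,1.)-o; return o,d/np.linalg.norm(d)
def proj(c,p):
    q=c["world_to_cam"]@np.r_[p,1]; q=c["mtx"]@q[:3]; return q[:2]/q[2]
def tri(rs):
    A=0;b=0
    for o,d in rs:
        M=np.eye(3)-np.outer(d,d);A=A+M;b=b+M@o
    x=np.linalg.solve(A,b); return x,[np.linalg.norm((np.eye(3)-np.outer(d,d))@(x-o)) for o,d in rs]
def cloud(c,mask=None):
    z=c["z_map"];m=z>0
    if mask is not None:m&=mask
    v,u=np.nonzero(m);zz=z[v,u];K=c["mtx"]
    P=np.c_[(u-K[0,2])/K[0,0]*zz,(v-K[1,2])/K[1,1]*zz,zz,np.ones(len(zz))]
    return (np.linalg.inv(c["world_to_cam"])@P.T).T[:,:3],c["pixels"][v,u]
```

Run:
```python
from h import *
C={n:env.camera(n) for n in("side","top")}
for n,c in C.items(): cv2.imwrite(f"pics/{n}0.png",c["pixels"]); print(n,np.linalg.inv(c["world_to_cam"])[:3,3])
for nm in["probe","probe_tip","stand","heater","well","plate_mid","well_depth","bur_pot","plaster_model","granule_jar","microscope_top","lamp_low"]:
    rs=[]
    for n,c in C.items():
        r=env.mark_of(c,nm)
        if r: print(nm,n,np.round(r[0]["centre"]),round(r[0]["score"],2)); rs.append(ray(c,r[0]["centre"]))
    if len(rs)==2: x,e=tri(rs); print("   ",x.round(4),np.round(e,4))
print(env.observe())
```

```text
pics
side [-0.15403109  0.50385484  1.23402034]
top [ 0.30445703 -0.0368813   1.71364515]
probe side [270. 202.] 0.65
probe top [302. 183.] 0.48
    [ 0.6456 -0.0836  0.0841] [0.0037 0.0037]
stand top [300. 185.] 0.92
heater side [220. 250.] 0.69
heater top [243. 185.] 0.82
    [ 0.6462  0.1504 -0.0018] [0.0016 0.0016]
well side [206. 233.] 0.63
well top [232. 174.] 0.84
    [0.6628 0.1799 0.1097] [0.0004 0.0004]
plate_mid side [204. 232.] 0.94
plate_mid top [233. 182.] 0.93
    [0.6342 0.1821 0.144 ] [0.0135 0.0135]
well_depth top [239. 186.] 0.77
bur_pot side [220. 241.] 0.75
bur_pot top [275. 239.] 0.57
    [0.47   0.1024 0.2231] [0.1102 0.1102]
plaster_model side [234. 304.] 0.96
plaster_model top [220. 232.] 0.84
    [ 0.4553  0.2332 -0.0234] [0.0021 0.0021]
granule_jar side [181. 322.] 0.6
granule_jar top [230. 175.] 0.68
    [ 0.8593  0.3193 -0.707 ] [0.026 0.026]
microscope_top side [429. 149.] 0.58
microscope_top top [422. 267.] 0.7
    [ 0.3251 -0.4662  0.3345] [0.0063 0.0063]
lamp_low side [426. 152.] 0.52
lamp_low top [273. 239.] 0.74
    [ 0.2622 -0.0509  0.6759] [0.128 0.128]
{'time': 1.3, 'joints': array([ 0.95748417,  0.42606957,  0.07388367,  1.60600463, -0.03409454,
        1.11080464, -0.06709875]), 'joint_vel': array([-0.00159219,  0.00010145, -0.00184149, -0.00053901, -0.00021388,
        0.00012894,  0.00023094]), 'tau': array([-3.16188984e-03, -9.49567652e+01,  3.75502020e+00, -4.63898528e+01,
        1.89233496e-02,  2.43454037e-03,  9.86714326e-05]), 'tool_pos': array([ 0.30194127, -0.60365903,  0.24531957]), 'orientation': array([-3.14156205e+00, -3.43543380e-05,  4.63772736e-01]), 'wrist_force': array([ 0.50171842, -0.10274472, -0.69372162]), 'ft_torque': array([-0.01144834, -0.01941118,  0.0191681 ]), 'gripper_force': 0.0, 'width': 0.08527145797037367}
```

Run:
```python
import cv2
a=cv2.imread("pics/side0.png");b=cv2.imread("pics/top0.png")
cv2.imwrite("pics/s1.png",cv2.resize(a[160:340,120:360],None,fx=3.3,fy=3.3,interpolation=2))
cv2.imwrite("pics/t1.png",cv2.resize(b[130:280,190:390],None,fx=4,fy=4,interpolation=2))
```

```text
(no output)
```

View pics/s1.png

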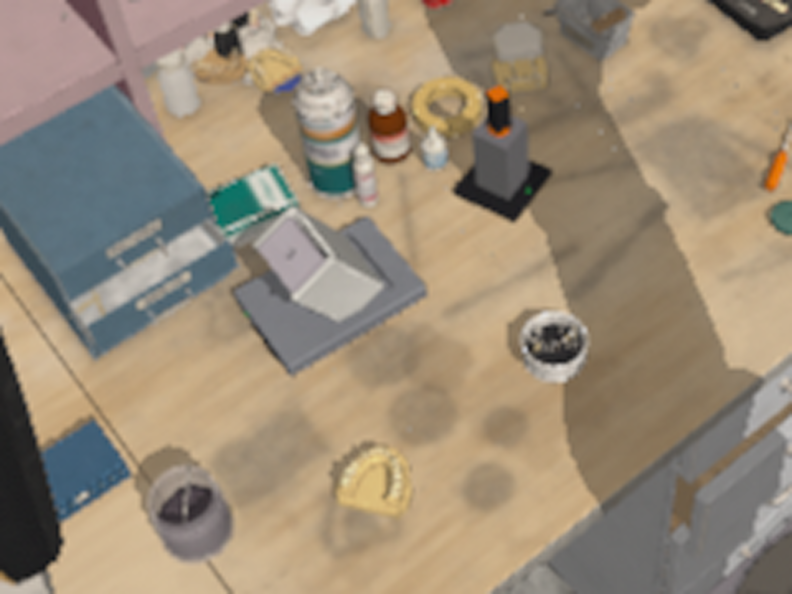

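View pics/t1.png

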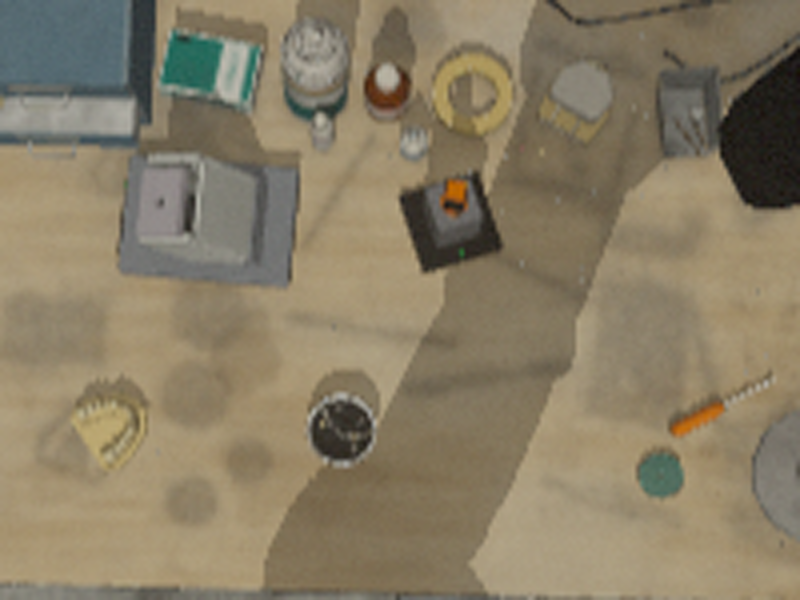

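Create m.py:
```python
from h import *
C={n:env.camera(n) for n in("side","top")}
for n,c in C.items():
    print(n,"f",c["mtx"][0,0].round(1))
    P,px=cloud(c); 
    m=(abs(P[:,0]-.65)<.1)&(abs(P[:,1]+.085)<.06)
    for lo,hi in((.005,.02),(.085,.101),(.145,.17)):
        q=P[m&(P[:,2]>lo)&(P[:,2]<hi)]
        if len(q)>3:
            print(" stand z",lo,hi,len(q),q.mean(0).round(4),q.min(0).round(3),q.max(0).round(3), cv2.minAreaRect(q[:,:2].astype(np.float32)*1000))
    # orange
    b=px.astype(int); o=m&(b[:,2]>180)&(b[:,1]>60)&(b[:,1]<140)&(b[:,0]<60)
    q=P[o]; print(" orange",[x.round(3).tolist() for x in q[q[:,2]>.05]][:30])
    r=env.cut_out(c,"plate_mid")
    for k in r[:1]:print(" plate_mid cut",k["score"],k["mask"].sum(),k["centre"])
    h=(abs(P[:,0]-.65)<.12)&(abs(P[:,1]-.16)<.12)
    q=P[h&(P[:,2]>.1)&(P[:,2]<.15)]; print(" top heater",len(q),q.mean(0).round(4))
    # plate plane RANSAC-ish by normal: colour pinkish
    hsv=cv2.cvtColor(c["pixels"],cv2.COLOR_BGR2HSV)
    u0=(208,236) if n=="side" else (230,180)
    print(c["pixels"][u0[1]-4:u0[1]+5,u0[0]-5:u0[0]+6].mean(2).astype(int))
    q=P[h&(P[:,2]>.015)&(P[:,2]<.033)]; print(" base rect",len(q),cv2.minAreaRect(q[:,:2].astype(np.float32)*1000))
```

```bash
python3 m.py
```

```text
side f 419.9
 stand z 0.005 0.02 298 [ 0.6521 -0.0798  0.0108] [ 0.553 -0.143  0.005] [ 0.75  -0.026  0.02 ] ((651.2630615234375, -83.43949890136719), (195.00531005859375, 117.73186492919922), 1.1828396320343018)
 stand z 0.085 0.101 93 [ 0.6385 -0.0825  0.0954] [ 0.619 -0.113  0.085] [ 0.667 -0.061  0.101] ((645.744384765625, -88.43608093261719), (46.03640365600586, 47.32676696777344), 17.335159301757812)
 stand z 0.145 0.17 33 [ 0.6443 -0.0861  0.1516] [ 0.635 -0.096  0.145] [ 0.655 -0.077  0.157] ((645.5921630859375, -85.61903381347656), (18.87546157836914, 19.114288330078125), 10.516425132751465)
 orange [[0.655, -0.091, 0.154], [0.65, -0.092, 0.156], [0.648, -0.095, 0.156], [0.654, -0.082, 0.155], [0.655, -0.087, 0.151], [0.652, -0.088, 0.152], [0.648, -0.09, 0.154], [0.648, -0.094, 0.151], [0.643, -0.095, 0.155], [0.647, -0.08, 0.157], [0.645, -0.083, 0.157], [0.646, -0.088, 0.153], [0.64, -0.085, 0.101]]
 plate_mid cut 0.58 789 [218.0, 236.5]
 top heater 757 [0.6796 0.176  0.1222]
[[171 171 169 170 170 169 169 169 168 160 134]
 [169 170 170 170 170 170 169 169 168 168 154]
 [1
[... 1209 characters left out ...]
4, 0.155], [0.646, -0.087, 0.153], [0.647, -0.091, 0.152], [0.645, -0.095, 0.16]]
 plate_mid cut 0.67 753 [238.4, 185.9]
 top heater 519 [0.6697 0.1714 0.1209]
[[127 140 138 139 138 140 139 143 139 139 120]
 [134 139 138 138 139 140 140 141 139 140 121]
 [134 140 138 138 140 139 139 141 140 138 115]
 [137 140 138 137 134 116 140 140 140 137 110]
 [138 139 140 135 116  78 142 140 141 138 111]
 [140 140 137 133 113 104 141 141 138 131 112]
 [141 140 139 142 138 134 139 141 139 132 112]
 [141 141 138 140 143 140 140 141 140 128 109]
 [138 141 139 142 140 140 142 139 140 128 112]]
 base rect 609 ((677.098388671875, 139.74969482421875), (191.90855407714844, 186.46253967285156), 86.11094665527344)
```

Create hole.py:
```python
from h import *
def hole(c,u0,r=4):
    g=c["pixels"].astype(float).mean(2); x0,y0=u0
    w=g[y0-r:y0+r+1,x0-r:x0+r+1]; w=np.clip(np.median(w)-6-w,0,None)
    yy,xx=np.mgrid[y0-r:y0+r+1,x0-r:x0+r+1]
    return np.array([(w*xx).sum()/w.sum(),(w*yy).sum()/w.sum()])
if __name__=="__main__":
    rs=[]
    for n,u0 in(("side",(208,236)),("top",(229,180))):
        c=env.camera(n); h=hole(c,u0,3); rs.append(ray(c,h))
        m=np.zeros((422,562),np.uint8)
        im=cv2.GaussianBlur(c["pixels"],(3,3),0)
        cv2.floodFill(im.copy(),m,(u0[0]-4,u0[1]),0,(4,4,4),(4,4,4),4|(255<<8)|cv2.FLOODFILL_MASK_ONLY)
        m=m[1:-1,1:-1]>0
        P,_=cloud(c,m); k=P.mean(0); U,S,V=np.linalg.svd(P-k); nn=V[2]*np.sign(V[2,2])
        for _ in range(3):
            d=abs((P-k)@nn); P=P[d<.004]; k=P.mean(0);V=np.linalg.svd(P-k)[2]; nn=V[2]*np.sign(V[2,2])
        o,d=rs[-1]; X=o+d*((k-o)@nn)/(d@nn)
        e1=np.cross(nn,[0,0,1]);e1/=np.linalg.norm(e1);e2=np.cross(nn,e1)
        Q=np.c_[(P-k)@e1,(P-k)@e2]*1000
        print(n,h.round(2),m.sum(),"n",nn.round(3),"tilt",np.arccos(nn[2]).round(3),"az",np.degrees(np.arctan2(nn[1],nn[0])).round(1),"hole",X.round(4),"plate c",k.round(4),"e1",e1.round(3),"ext",np.percentile(Q,[1,99],axis=0).round(1).tolist(), cv2.minAreaRect(Q.astype(np.float32)))
        print("  edges", [ (np.round(v,3)) for v in cv2.boundingRect(m.astype(np.uint8))])
        # base yaw: grey base top z~.026
        P,px=cloud(c); q=P[(abs(P[:,2]-.026)<.006)&(abs(P[:,0]-.645)<.09)&(abs(P[:,1]-.15)<.11)&(px.astype(int).std(1)<20)]
        print("  base",len(q),cv2.minAreaRect(q[:,:2].astype(np.float32)*1000))
    x,e=tri(rs);print(x.round(4),np.round(e,4))
```

```bash
python3 hole.py
```

```text
side [207.69 236.62] 200 n [0.063 0.473 0.879] tilt 0.498 az 82.4 hole [0.6376 0.1867 0.1238] plate c [0.6339 0.1869 0.1239] e1 [ 0.991 -0.133  0.   ] ext [[-30.6, -19.2], [35.4, 20.0]] ((7.36033821105957, 0.33487892150878906), (79.1551284790039, 38.30244445800781), 4.968489170074463)
  edges [np.int64(199), np.int64(225), np.int64(19), np.int64(23)]
  base 822 ((658.7310791015625, 142.3084716796875), (190.69577026367188, 161.24305725097656), 86.45745849609375)
top [229.71 180.23] 171 n [-0.066  0.691  0.72 ] tilt 0.768 az 95.4 hole [0.6383 0.1855 0.1219] plate c [0.6348 0.184  0.1229] e1 [ 0.995  0.095 -0.   ] ext [[-28.6, -20.2], [34.3, 32.8]] ((-0.8789501190185547, 3.865509033203125), (54.744258880615234, 64.0199203491211), 78.01748657226562)
  edges [np.int64(225), np.int64(173), np.int64(12), np.int64(18)]
  base 503 ((658.104248046875, 140.5980224609375), (190.8007354736328, 149.18858337402344), 86.09776306152344)
[0.6386 0.1858 0.1218] [0.0004 0.0004]
```

Run:
```python
from h import *
for n in("top","side"):
    c=env.camera(n); r=env.cut_out(c,"heater")[0]; P,_=cloud(c,r["mask"]); print(n,r["score"],len(P))
    q=P[(abs(P[:,2]-.026)<.004)]; print(cv2.minAreaRect(q[:,:2].astype(np.float32)*1000))
    m=r["mask"].astype(np.uint8); print(cv2.minAreaRect(np.argwhere(m)[:,::-1].astype(np.float32)))
    # project predicted base outline for various yaw, IoU of bottom edges
    g=cv2.Canny(cv2.resize(c["pixels"],None,fx=3,fy=3,interpolation=2),40,110)
    dt=cv2.distanceTransform(255-g,cv2.DIST_L2,5); best=[]
    for yaw in np.radians(np.arange(74,98,1.)):
        ax=np.array([np.cos(yaw),np.sin(yaw)]); ay=np.array([ax[1],-ax[0]])
        for cx in np.arange(.63,.662,.002):
            for cy in np.arange(.13,.162,.002):
                s=[]
                for a,b in(((-.085,-.06),(-.085,.06)),((-.085,-.06),(.085,-.06)),((.085,-.06),(.085,.06)),((-.085,.06),(.085,.06))):
                    for t in np.linspace(0,1,9):
                        l=np.array(a)*(1-t)+np.array(b)*t; p=np.r_[np.array([cx,cy])+ax*l[0]+ay*l[1],.026]
                        u=proj(c,p)*3+1; s.append(min(6,dt[int(round(u[1])),int(round(u[0]))]))
                best.append((np.mean(s),np.degrees(yaw),cx,cy))
    best.sort(); print(np.round(best[:4],3))
```

```text
Traceback (most recent call last):
IndexError: list index out of range
```

Run:
```python
from h import *
def fit(c,z,hx,hy,X,Y,A):
    g=cv2.Canny(cv2.resize(c["pixels"],None,fx=3,fy=3,interpolation=2),40,110)
    dt=np.minimum(cv2.distanceTransform(255-g,cv2.DIST_L2,5),6); best=[]
    t=np.linspace(-1,1,15);o=np.ones(15)
    L=np.r_[np.c_[t*hx,o*hy],np.c_[t*hx,-o*hy],np.c_[o*hx,t*hy],np.c_[-o*hx,t*hy]]
    M=c["mtx"]@c["world_to_cam"][:3]
    for a in A:
        ax=np.array([np.cos(np.radians(a)),np.sin(np.radians(a))]); ay=np.array([ax[1],-ax[0]]); B=L[:,:1]*ax+L[:,1:]*ay
        for cx in X:
            for cy in Y:
                q=M@np.c_[B+[cx,cy],z*np.ones(60),np.ones(60)].T; u=np.rint(q[:2]/q[2]*3+1).astype(int)
                best.append((dt[u[1],u[0]].mean(),a,cx,cy))
    best.sort(); return np.round(best[:3],3)
for n in("top","side"):
    c=env.camera(n)
    print(n,"heater",fit(c,.026,.085,.06,np.arange(.625,.668,.002),np.arange(.125,.168,.002),np.arange(72,100,1.)))
    print(n,"foot",fit(c,.01,.042,.042,np.arange(.62,.67,.002),np.arange(-.11,-.06,.002),np.arange(0,90,2.)))
```

```text
top heater [[ 1.436 86.     0.641  0.149]
 [ 1.466 86.     0.639  0.149]
 [ 1.48  86.     0.639  0.153]]
top foot [[ 0.947 18.     0.65  -0.09 ]
 [ 0.98  16.     0.65  -0.088]
 [ 1.003 18.     0.648 -0.09 ]]
side heater [[ 1.49  86.     0.633  0.153]
 [ 1.57  85.     0.635  0.153]
 [ 1.58  87.     0.633  0.153]]
side foot [[ 1.09  20.     0.648 -0.086]
 [ 1.287 18.     0.648 -0.088]
 [ 1.317 18.     0.648 -0.086]]
```

The manual's scale: shifts go in shares of 62.5 mm and turns go in shares of 90 degrees. Converting my numbers, -0.06 m is -0.96.

Request:
inch_along(steps=[[0.085,0,0,-0.96,0,0,0],[0.085,0,0,-0.96,0,0,0],[0.085,0,0,-0.96,0,0,0],[0.085,0,0,0,0,0,0]])

```text
time: 2.3
tool_pos: [0.3023, -0.6048, 0.4308]
orientation: [3.134, -0.001, 0.463]
wrist_force: [0.0, 0.3, -0.5]
width: 0.085
gripper_force: 0.0
```

```bash
python3 -c "
from h import *
print(env.observe()['joints'])"
```

```text
[ 0.94634824  0.32939928  0.09160525  1.35097367 -0.02995908  1.45463066
 -0.07102075]
```

Converted, -0.039 m is -0.624, 0.035 m is 0.56.

Request:
inch_along(steps=[[0.085,0.48,-0.528,0,0,0,0],[0.085,0.56,-0.624,0,0,0,0],[0.085,0.56,-0.624,0,0,0,0],[0.085,0.56,-0.624,0,0,0,0],[0.085,0.56,-0.624,0,0,0,0],[0.085,0.56,-0.624,0,0,0,0],[0.085,0.56,-0.624,0,0,0,0],[0.085,0,0,0,0,0,0]])

```text
time: 3.3
tool_pos: [0.3981, -0.254, 0.4253]
orientation: [3.142, -0.0, 0.469]
wrist_force: [0.3, -1.2, 0.6]
width: 0.0854
gripper_force: 0.0
```

```bash
python3 -c "
from h import *
print(env.observe()['joints'])"
```

```text
[ 0.59568153 -0.02394336 -0.15960709  1.7728469  -0.00417979  1.39212246
 -0.66469319]
```

Converted, 0.05 m is 0.8, 0.02 m is 0.32, 0.155 rad / 1.5708 = 0.0987.

Request:
inch_along(steps=[[0.085,0.8,-0.096,0.16,0,0,0],[0.085,0.8,-0.096,0.32,0,0,0],[0.085,0.8,-0.096,0.32,0,0,0],[0.085,0.8,-0.096,0.32,0,0,0],[0.085,0.8,-0.096,0.32,0,0,0],[0.085,0.784,-0.08,0.32,0,0,0],[0.07,0,0,0,0,0,0.0987],[0.06,0,0,0,0,0,0]])

```text
time: 4.3
tool_pos: [0.6489, -0.0929, 0.3142]
orientation: [-3.141, 0.002, 0.309]
wrist_force: [-0.1, -0.4, -1.1]
width: 0.0601
gripper_force: 0.0
```

Run:
```python
from h import *
print(env.observe()['joints'],env.observe()['orientation'])
for n in("side","top"):
    c=env.camera(n); u=proj(c,env.observe()['tool_pos']); print(n,u, proj(c,[.649,-.088,.153]))
    x,y=int(u[0]),int(u[1]); cv2.imwrite(f"pics/{n}2.png",cv2.resize(c["pixels"][max(0,y-40):y+60,x-65:x+65],None,fx=6,fy=6,interpolation=2))
```

```text
[ 0.26740206  0.36258232 -0.29753511  1.55259836  0.11010247  1.24455429
 -1.30909168] [-3.14121206e+00  1.59242178e-03  3.09100393e-01]
side [269.83380873 153.28089178] [270.4344329  188.38215613]
top [306.60298684 166.78994962] [303.1623053  177.27750881]
```

View pics/side2.png

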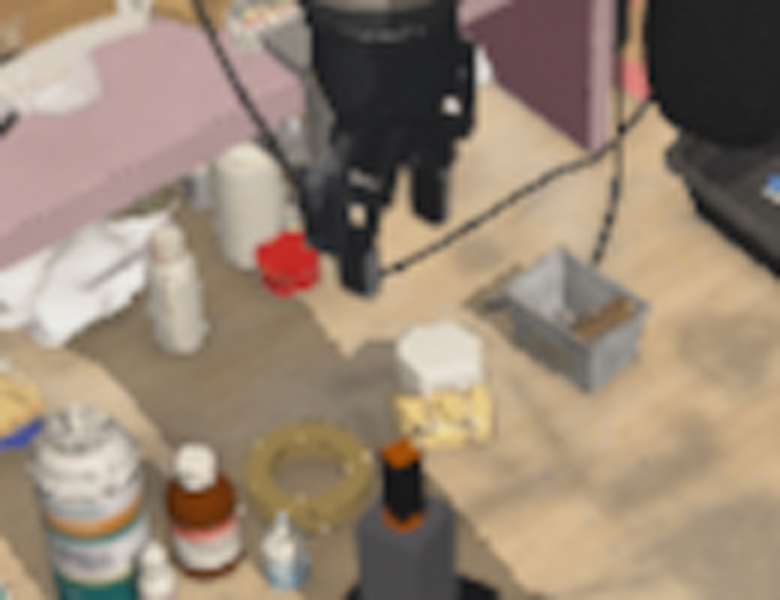

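Converted, 0.06 m is 0.96, -0.005 m is -0.08.

Request:
inch_along(steps=[[0.06,0.024,-0.08,0.8,0,0,0],[0.06,0,0,0.96,0,0,0],[0.06,0,0,0.8,0,0,0],[0.06,0,0,0.432,0,0,0],[0.06,0,0,0,0,0,0]])

```text
time: 5.03
tool_pos: [0.6475, -0.0881, 0.127]
orientation: [-3.141, 0.003, 0.31]
wrist_force: [0.5, -0.1, 0.1]
width: 0.0599
gripper_force: 0.0
```

Run:
```python
from h import *
for n in("side","top"):
    c=env.camera(n); u=proj(c,[.648,-.088,.14]); print(n,u)
    x,y=int(u[0]),int(u[1]); cv2.imwrite(f"pics/{n}3.png",cv2.resize(c["pixels"][y-35:y+35,x-45:x+45],None,fx=8,fy=8,interpolation=2))
```

```text
side [270.75435776 191.05092979]
top [303.02730021 178.30122102]
```

View pics/side3.png

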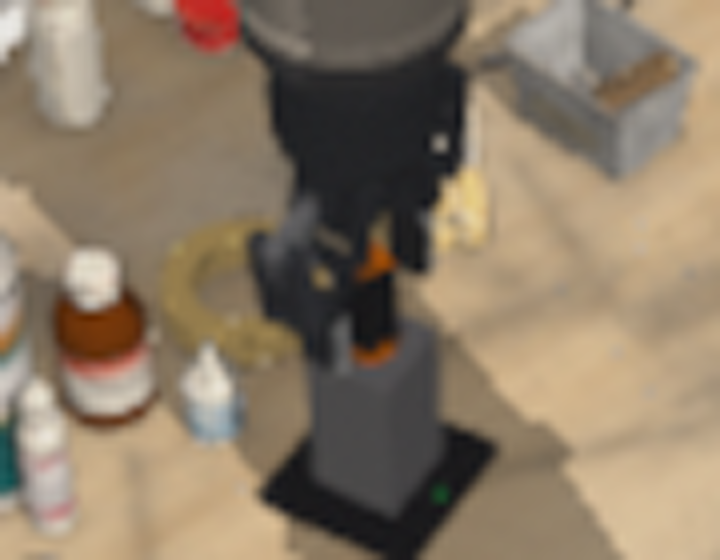

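Request:
inch_along(steps=[[0.02,0,0,0,0,0,0],[0.0,0,0,0,0,0,0],[0.0,0,0,0,0,0,0],[0.0,0,0,0,0,0,0],[0.0,0,0,0,0,0,0]])

```text
time: 5.75
tool_pos: [0.6495, -0.0874, 0.1298]
orientation: [3.141, -0.002, 0.309]
wrist_force: [-2.0, -0.5, 9.3]
width: 0.0233
gripper_force: 58.2
```

Converted, -0.04 m is -0.64, -0.03 m is -0.48.

Request:
inch_along(steps=[[0.0,0,0,-0.32,0,0,0],[0.0,0,0,-0.64,0,0,0],[0.0,0,0,-0.64,0,0,0],[0,0,0,-0.64,0,0,0],[0,0,0,-0.48,0,0,0],[0,0,0,0,0,0,0],[0,0,0,0,0,0,0]])

```text
time: 6.62
tool_pos: [0.6485, -0.0872, 0.2986]
orientation: [-3.142, -0.0, 0.309]
wrist_force: [0.5, 0.6, -2.1]
width: 0.0235
gripper_force: 59.0
```

Run:
```python
from h import *
o=env.observe(); print(o["tool_pos"],o["orientation"],o["width"],o["joints"])
Rt=R.from_euler("xyz",o["orientation"])
rs=[]
W=[]
for n in("side","top"):
    c=env.camera(n); u=proj(c,o["tool_pos"]); print(n,u); x,y=int(u[0]),int(u[1])
    W.append(cv2.resize(c["pixels"][y-20:y+50,x-25:x+25],None,fx=8,fy=8,interpolation=2))
    r=env.mark_of(c,"probe_tip"); r2=env.mark_of(c,"probe"); print([(k["centre"],round(k["score"],2)) for k in r[:2]+r2[:2]], "pred tip",proj(c,o["tool_pos"]+Rt.apply([0,0,.114])))
cv2.imwrite("pics/g4.png",np.hstack(W))
```

```text
[ 0.64850334 -0.0871963   0.29855518] [-3.14157648e+00 -8.91054537e-06  3.08854067e-01] 0.02350817479037383 [ 0.26237412  0.37009661 -0.30164377  1.57625516  0.11497005  1.21273122
 -1.32234049]
side [268.60218913 157.91342772]
[([269.6, 182.8], 0.5), ([272.2, 165.3], 0.51)] pred tip [269.98927539 182.33675417]
top [304.53075676 168.00252467]
[] pred tip [303.259717   175.51455343]
```

View pics/g4.png

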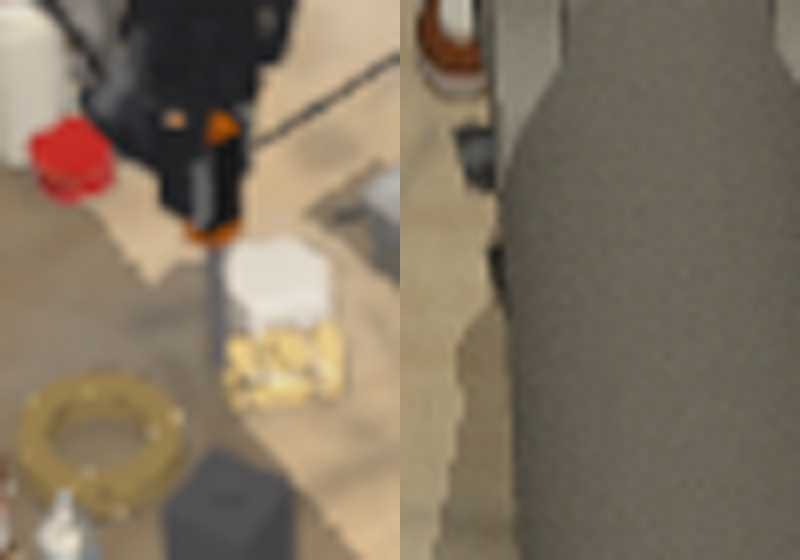

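Converted, -0.01 m is -0.16, -0.15 rad / 1.5708 = -0.0955.

Request:
inch_along(steps=[[0.0,0,0,0,0,0,0.0764],[0,0,0,0,0,0,0.0828],[0,0,0,0,0,0,0.0821],[0,0,0,-0.16,-0.0637,0,0],[0,0,0,0,-0.0955,0,0],[0,0,0,0,-0.0955,0,0],[0,0,0,0,-0.0637,0,0],[0,0,0,0,0,0,0]])

```text
time: 7.92
tool_pos: [0.6489, -0.0848, 0.307]
orientation: [2.642, 0.002, -0.066]
wrist_force: [0.2, 0.1, -1.5]
width: 0.0234
gripper_force: 59.1
```

Run:
```python
from h import *
o=env.observe(); Rt=R.from_euler("xyz",o["orientation"]); print(Rt.as_matrix().round(4),o["joints"],o["tool_pos"],o["width"])
for n in("side","top"):
    c=env.camera(n); P,_=cloud(c); q=P[(P[:,0]>.69)&(P[:,0]<.85)&(P[:,1]>.2)&(P[:,1]<.37)]; print(n,"cab",len(q),np.percentile(q[:,2],[50,90,98]),q[q[:,2]>.08][:,0].min())
    print(n,proj(c,o["tool_pos"]+Rt.apply([0,0,.115])),[k["centre"] for k in env.mark_of(c,"probe_tip")][:1])
```

```text
[[ 0.9978 -0.0572 -0.0337]
 [-0.0664 -0.8761 -0.4776]
 [-0.0022  0.4788 -0.8779]] [-0.08445809  0.39630007 -0.15968367  1.59843364  0.54955238  1.35392904
 -2.05013705] [ 0.64886479 -0.08479242  0.30701119] 0.02339249086925542
side cab 3130 [0.12340212 0.15951244 0.16162184] 0.698617109751467
side [282.29575607 171.33220643] [[181.5, 321.7]]
top cab 2212 [0.1528298  0.16101895 0.16414904] 0.6908626643855738
top [318.29144933 175.48611493] [[308.6, 170.8]]
```

Converted, -0.047 m is -0.752, -0.045 m is -0.72.

Request:
inch_along(steps=[[0,-0.064,-0.72,-0.352,0,0,0],[0,-0.064,-0.752,-0.36,0,0,0],[0,-0.064,-0.752,-0.36,0,0,0],[0,-0.064,-0.752,-0.36,0,0,0],[0,-0.064,-0.752,-0.36,0,0,0],[0,-0.064,-0.752,-0.36,0,0,0],[0,-0.064,-0.72,-0.352,0,0,0],[0,0,0,0,0,0,0],[0,0,0,0,0,0,0]])

```text
time: 9.25
tool_pos: [0.6468, 0.2728, 0.29]
orientation: [2.642, -0.0, -0.072]
wrist_force: [0.7, -0.3, -0.8]
width: 0.0239
gripper_force: 59.2
```

Create g.py:
```python
from h import *
import sys
o=env.observe(); Rt=R.from_euler("xyz",o["orientation"]); print(Rt.as_matrix()[:,2].round(4),o["joints"].round(2),o["tool_pos"].round(4))
H=np.array([.638,.186,.1225]); n=np.array([.0334,.4783,.8776]);tip=o["tool_pos"]+Rt.apply([0,0,.115])
print("tip",tip,"to hole in tool axes",Rt.inv().apply(H-tip).round(4))
W=[]
for nm in("side","top"):
    c=env.camera(nm); u=proj(c,(tip+H)/2); print(nm,"tip",proj(c,tip).round(1),"hole",proj(c,H).round(1),"origin crop",int(u[0])-25,int(u[1])-30)
    x,y=int(u[0]),int(u[1]); W.append(cv2.resize(c["pixels"][y-30:y+30,x-25:x+25],None,fx=8,fy=8,interpolation=2))
cv2.imwrite(f"pics/{sys.argv[1]}.png",np.hstack(W))
```

```bash
python3 g.py a5
```

```text
[-0.0343 -0.4778 -0.8778] [-0.5   0.62 -0.26  1.29  0.49  1.64 -2.45] [0.6468 0.2728 0.29  ]
tip [0.64290389 0.2178848  0.18908874] to hole in tool axes [-0.0026 -0.0037  0.0739]
side tip [195.2 228.5] hole [207.9 236.7] origin crop 176 202
top tip [218.3 174.9] hole [229.5 180.3] origin crop 199 147
```

View pics/a5.png

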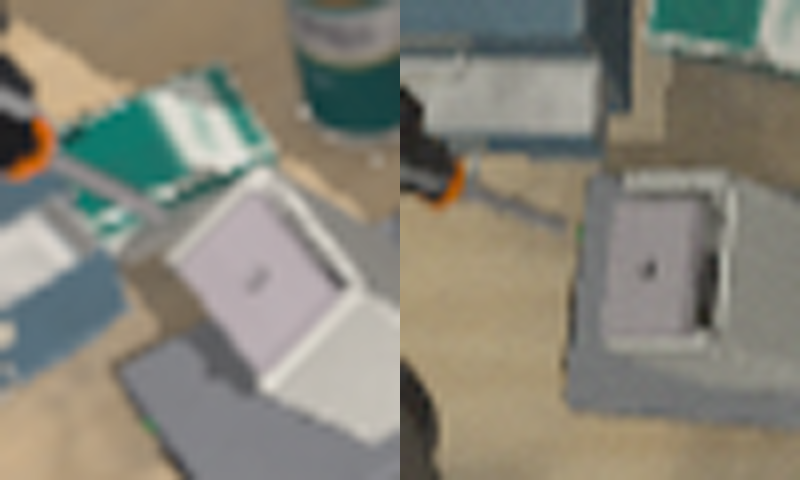

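Converted, 0.025 m is 0.4, -0.0037 m is -0.0592.

Request:
inch_along(steps=[[0,-0.0416,-0.0592,0,0,0,0],[0,0,0,0.32,0,0,0],[0,0,0,0.4,0,0,0],[0,0,0,0,0,0,0],[0,0,0,0,0,0,0]])

```text
time: 9.98
tool_pos: [0.6424, 0.256, 0.249]
orientation: [2.642, -0.0, -0.07]
wrist_force: [0.1, 0.3, -1.2]
width: 0.0233
gripper_force: 59.2
```

```bash
sed -i 's/-30:y+30,x-25:x+25\],None,fx=8,fy=8/-20:y+20,x-16:x+17],None,fx=12,fy=12/; s/-25,int(u\[1\])-30/-16,int(u[1])-20/' g.py; python3 g.py a6
```

```text
[-0.0336 -0.4779 -0.8778] [-0.48  0.63 -0.26  1.37  0.5   1.55 -2.47] [0.6424 0.256  0.249 ]
tip [0.63854321 0.20106883 0.14801228] to hole in tool axes [0.0005 0.001  0.0296]
side tip [202.6 234.3] hole [207.9 236.7] origin crop 189 215
top tip [224.6 178.6] hole [229.5 180.3] origin crop 211 159
```

View pics/a6.png

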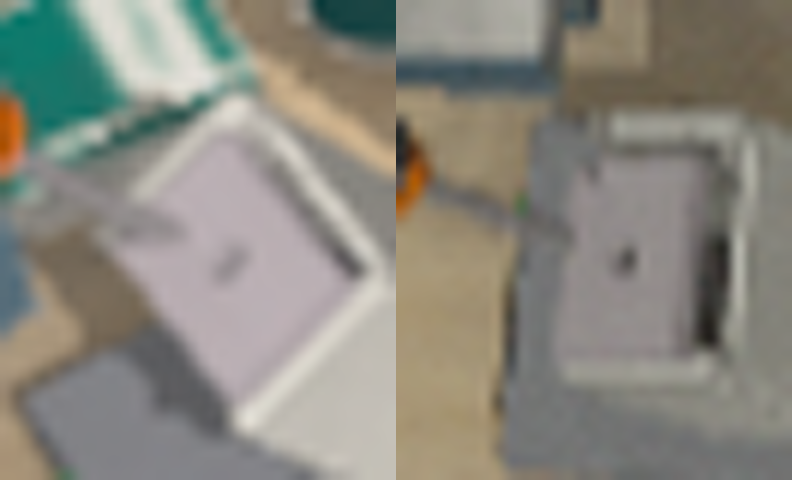

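Create fitrod.py:
```python
from h import *
from hole import hole
from scipy.ndimage import map_coordinates as mc
o=env.observe(); Rt=R.from_euler("xyz",o["orientation"]); T=o["tool_pos"]; A=[];b=[]
H=np.array([.638,.186,.1225])
for nm,u0 in(("side",(208,236)),("top",(229,180))):
    c=env.camera(nm); g=c["pixels"].astype(float).mean(2); h=hole(c,u0,3); off=[]
    for L in np.arange(.06,.112,.002):
        p=T+Rt.apply([0,0,L]); a=proj(c,p); d=proj(c,p+Rt.apply([0,0,.01]))-a; d/=np.linalg.norm(d); q=np.array([-d[1],d[0]])
        s=np.arange(-5,5.01,.1); f=np.stack([mc(c["pixels"][...,k].astype(float),[a[1]+s*q[1],a[0]+s*q[0]],order=1) for k in range(3)],1)
        gr=np.linalg.norm(np.gradient(f,.1,axis=0),axis=1); l=(s>-3)&(s<0);r=(s>0)&(s<3)
        off.append((s[l][gr[l].argmax()]+s[r][gr[r].argmax()])/2)
    miss=(h-a)@q; k=np.median(off)
    print(nm,"hole",h.round(2),"rod offset med",k.round(2),"iqr",np.percentile(off,[25,75]).round(2),"hole rel. predicted axis",miss.round(2))
    for ax in np.eye(3)[:2]: pass
    J=[(proj(c,T+Rt.apply([0,0,.115]+e*.01))-proj(c,T+Rt.apply([0,0,.115])))@q/.01 for e in np.eye(3)[:2]]
    A.append(J);b.append([miss,miss-k])
print("tool xy shift: from calibration / from image rod",np.linalg.solve(np.array(A),np.array(b)).T.round(4),"J px/m",np.round(A))
```

```bash
python3 fitrod.py
```

```text
side hole [207.69 236.6 ] rod offset med 0.65 iqr [0.3  0.85] hole rel. predicted axis -0.41
top hole [229.64 180.22] rod offset med -0.2 iqr [-0.69  0.02] hole rel. predicted axis -0.29
tool xy shift: from calibration / from image rod [[ 0.0008  0.0011]
 [-0.0009  0.004 ]] J px/m [[-109. -293.]
 [-258.  -84.]]
```

Converted, 0.008 m is 0.128, -0.0006 m is -0.0096.

Request:
inch_along(steps=[[0,-0.008,-0.0096,0.128,0,0,0],[0,0,0,0.128,0,0,0],[0,0,0,0,0,0,0],[0,0,0,0,0,0,0]])

```text
time: 10.68
tool_pos: [0.6413, 0.2488, 0.2343]
orientation: [2.642, 0.0, -0.07]
wrist_force: [-0.5, 0.2, -0.6]
width: 0.0238
gripper_force: 59.2
```

```bash
python3 g.py a7
```

```text
[-0.0337 -0.4782 -0.8776] [-0.47  0.63 -0.26  1.39  0.5   1.52 -2.48] [0.6413 0.2488 0.2343]
tip [0.63746927 0.19384926 0.13336941] to hole in tool axes [0.0011 0.0016 0.0133]
side tip [205.4 236.1] hole [207.9 236.7] origin crop 190 216
top tip [227.  179.8] hole [229.5 180.3] origin crop 212 160
```

View pics/a7.png

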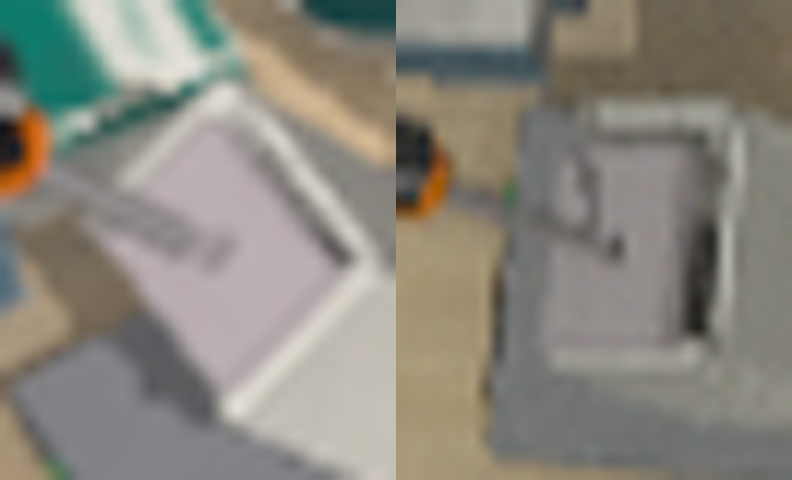

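Converted, 0.004 m is 0.064, 0.003 m is 0.048.

Request:
inch_along(steps=[[0,0,0,0.064,0,0,0],[0,0,0,0.064,0,0,0],[0,0,0,0.048,0,0,0],[0,0,0,0,0,0,0]])

```text
time: 11.28
tool_pos: [0.6409, 0.2433, 0.2244]
orientation: [2.641, 0.0, -0.07]
wrist_force: [0.4, 0.2, -0.4]
width: 0.0235
gripper_force: 59.2
```

Request:
inch_along(steps=[[0,0,0,0.064,0,0,0],[0,0,0,0.048,0,0,0],[0,0,0,0,0,0,0]])

```text
time: 11.65
tool_pos: [0.6407, 0.24, 0.2182]
orientation: [2.641, 0.0, -0.07]
wrist_force: [-0.4, 0.0, -0.2]
width: 0.0236
gripper_force: 59.2
```

Converted, 0.005 m is 0.08.

Request:
inch_along(steps=[[0,0,0,0.08,0,0,0],[0,0,0,0.08,0,0,0],[0,0,0,0.08,0,0,0],[0,0,0,0,0,0,0],[0,0,0,0,0,0,0]])

```text
time: 12.28
tool_pos: [0.6402, 0.2331, 0.2053]
orientation: [2.642, -0.0, -0.07]
wrist_force: [1.5, 0.4, -1.0]
width: 0.0239
gripper_force: 59.2
```

```bash
python3 g.py a8
```

```text
[-0.0337 -0.4782 -0.8776] [-0.46  0.64 -0.26  1.44  0.51  1.47 -2.49] [0.6402 0.2331 0.2053]
tip [0.63636429 0.17806665 0.10442554] to hole in tool axes [ 0.0011  0.0016 -0.0197]
side tip [211.  238.9] hole [207.9 236.7] origin crop 193 217
top tip [232.2 181.7] hole [229.5 180.3] origin crop 214 161
```

View pics/a8.png

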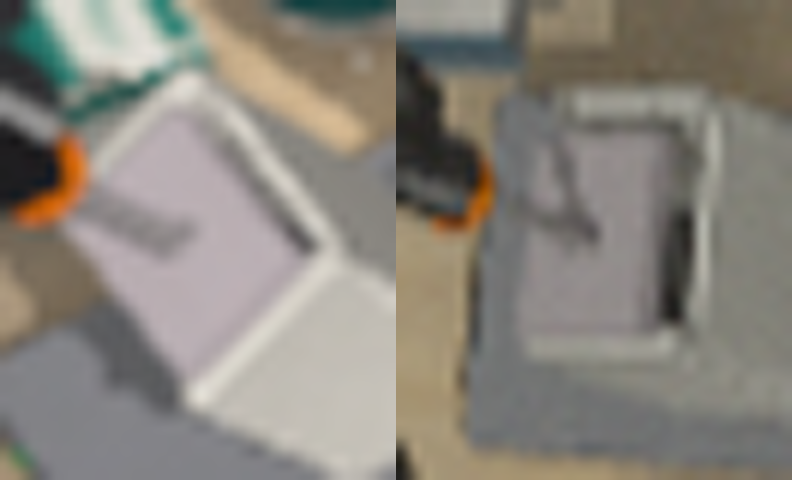

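Converted, 0.006 m is 0.096.

Request:
inch_along(steps=[[0,0,0,0.096,0,0,0],[0,0,0,0.096,0,0,0],[0,0,0,0.096,0,0,0],[0,0,0,0,0,0,0]])

```text
time: 12.88
tool_pos: [0.6395, 0.2239, 0.189]
orientation: [2.641, 0.001, -0.071]
wrist_force: [1.7, -1.5, -1.6]
width: 0.0234
gripper_force: 59.2
```

Request:
inch_along(steps=[[0,0,0,0.096,0,0,0],[0,0,0,0.096,0,0,0],[0,0,0,0.064,0,0,0],[0,0,0,0,0,0,0]])

```text
time: 13.38
tool_pos: [0.639, 0.2164, 0.1751]
orientation: [2.641, 0.0, -0.071]
wrist_force: [1.4, -1.1, -1.6]
width: 0.0234
gripper_force: 59.2
```

Converted, 0.004 m is 0.064, 0.0005 m is 0.008.

Request:
inch_along(steps=[[0,0.008,0,0.064,0,0,0],[0,0,0,0.064,0,0,0],[0,0,0,0.064,0,0,0],[0,0,0,0,0,0,0]])

```text
time: 13.88
tool_pos: [0.6391, 0.2112, 0.1649]
orientation: [2.642, -0.0, -0.07]
wrist_force: [1.1, 0.1, 1.5]
width: 0.0238
gripper_force: 59.4
```

Request:
inch_along(steps=[[0,0,0,0.048,0,0,0],[0,0,0,0.048,0,0,0],[0,0,0,0.048,0,0,0],[0,0,0,0,0,0,0]])

```text
time: 14.38
tool_pos: [0.639, 0.2069, 0.1572]
orientation: [2.642, -0.0, -0.07]
wrist_force: [1.1, 0.2, 3.5]
width: 0.0238
gripper_force: 59.6
```

The manual's scale: shifts go in shares of 62.5 mm and turns go in shares of 90 degrees. Converting my numbers, 0.002 m is 0.032.

Request:
inch_along(steps=[[0,0,0,0.032,0,0,0],[0,0,0,0.032,0,0,0],[0,0,0,0.032,0,0,0],[0,0,0,0,0,0,0]])

```text
time: 14.88
tool_pos: [0.6388, 0.2041, 0.152]
orientation: [2.642, -0.001, -0.07]
wrist_force: [1.1, 1.0, 3.5]
width: 0.0233
gripper_force: 59.6
```

Request:
inch_along(steps=[[0,0,0,0.016,0,0,0],[0,0,0,0.016,0,0,0],[0,0,0,0,0,0,0]])

```text
time: 15.25
tool_pos: [0.6389, 0.2037, 0.1512]
orientation: [2.643, -0.001, -0.07]
wrist_force: [-0.8, 3.7, 14.4]
width: 0.0239
gripper_force: 60.2
```

Converted, 0.001 m is 0.016.

Request:
inch_along(steps=[[0,0,0,0.016,0,0,0],[0,0,0,0,0,0,0],[0,0,0,0,0,0,0]])

```text
time: 15.62
tool_pos: [0.6389, 0.2037, 0.1511]
orientation: [2.643, -0.002, -0.07]
wrist_force: [-2.6, 4.9, 22.2]
width: 0.0233
gripper_force: 60.8
```

Run:
```python
from h import *
for n in("side","top"):
    c=env.camera(n); u=proj(c,[.639,.195,.14]); x,y=int(u[0]),int(u[1])
    cv2.imwrite(f"pics/{n}9.png",cv2.resize(c["pixels"][y-20:y+20,x-16:x+17],None,fx=12,fy=12,interpolation=2))
a=[cv2.imread(f"pics/{n}9.png") for n in("side","top")]; cv2.imwrite("pics/a9.png",np.hstack(a))
```

```text
(no output)
```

View pics/a9.png

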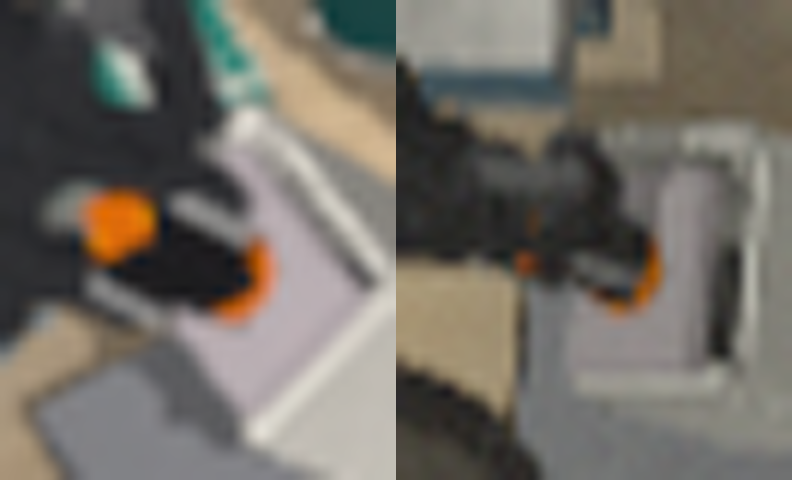

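Converted, -0.001 m is -0.016.

Request:
inch_along(steps=[[0,0,0,-0.016,0,0,0],[0.05,0,0,0,0,0,0],[0.05,0,0,0,0,0,0],[0.05,0,0,0,0,0,0],[0.05,0,0,0,0,0,0]])

```text
time: 16.35
tool_pos: [0.6385, 0.2029, 0.1498]
orientation: [2.642, 0.0, -0.07]
wrist_force: [0.2, 0.2, -0.6]
width: 0.0496
gripper_force: 0.0
```

Request:
inch_along(steps=[[0.05,0,0,-0.16,0,0,0],[0.05,0,0,-0.48,0,0,0],[0.05,0,0,-0.8,0,0,0],[0.05,0,0,-0.8,0,0,0],[0.05,0,0,0,0,0,0],[0.05,0,0,0,0,0,0]])

```text
time: 17.1
tool_pos: [0.6431, 0.2699, 0.2728]
orientation: [2.642, 0.0, -0.07]
wrist_force: [1.0, -0.4, -0.5]
width: 0.0501
gripper_force: 0.0
```

Run:
```python
from h import *
n=np.array([.0334,.4783,.8776])
for nm in("side","top"):
    c=env.camera(nm); P,px=cloud(c); b=px.astype(int)
    q=P[(abs(P[:,0]-.64)<.05)&(abs(P[:,1]-.2)<.06)&(P[:,2]>.09)&(P[:,2]<.2)&(b[:,2]>150)&(b[:,2]-b[:,0]>90)]
    print(nm,len(q),"height over plate:",np.sort((q-[.638,.186,.1225])@n).round(3))
    for k in("probe","plate_mid"): print(k,[(r["centre"],round(r["score"],2)) for r in env.mark_of(c,k)[:1]],proj(c,[.638,.186,.1225]).round(1))
```

```text
side 34 height over plate: [0.004 0.005 0.005 0.006 0.008 0.009 0.009 0.011 0.013 0.053 0.053 0.053
 0.053 0.054 0.055 0.056 0.056 0.056 0.056 0.057 0.057 0.058 0.058 0.058
 0.058 0.058 0.058 0.059 0.059 0.059 0.06  0.061 0.062 0.062]
probe [([206.9, 239.0], 0.67)] [207.9 236.7]
plate_mid [([204.3, 232.3], 0.79)] [207.9 236.7]
top 19 height over plate: [0.002 0.004 0.007 0.05  0.052 0.052 0.053 0.055 0.055 0.056 0.056 0.058
 0.058 0.058 0.058 0.059 0.059 0.06  0.061]
probe [([227.2, 181.0], 0.38)] [229.5 180.3]
plate_mid [([231.5, 179.2], 0.89)] [229.5 180.3]
```

```bash
python3 -c "
from bench import env
print(env.sign_off())"
```

```text
the job is handed in; nothing more can be done
None
```

The probe is in the heater's well, released, with its collar flush on the plate as far as the last depth readings show (good to about 2 mm). The job was handed in at about 17 s on the robot's clock; the pot, model and jar were left alone. No verdict was returned.

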